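# Release the latched key of the vibrating table

## Robot

A 7-joint arm with a two-finger parallel gripper is mounted at the origin on a cart in front of the work surface, level with it; the furniture and walls round the work are solid. World frame = base frame: x ahead of the robot, y to its left, z up, the work surface at z = 0. Lengths are in m, angles in rad, forces in N, time in s.
With the tool pointing down it reaches from about 0.35 to 0.9 m from the base axis. Payload 8.1 kg.
Tool frame: the origin (TCP) lies at the very end of the fingers, on their centre line; the grasp point (between the pads) lies 19 mm behind it (arm.tcp_to_grasp is the z of the grasp point in the tool frame, in m); z points along the fingers, y is the line along which they close (so a half turn about z gives the same grasp; the last joint's range is limited). The gripper opens to 92 mm and grips with 3 to 60 N. Pads are 19 mm wide; open, the fingers measure 130 mm over their backs; the gripper's body (75 mm by 190 mm) begins 47 mm behind the grasp point.
Start: joints at [-1.385, 0.434, 0.025, 1.573, -0.012, 1.134, -0.075], TCP at [0.178, 0.599, 0.227] pointing down, gripper open.
Joint ranges: [-2.62, 2.62], [-0.44, 2.09], [-1.27, 1.32], [0.08, 2.57], [-1.32, 4.46], [0.12, 2], [-2.74, 2.74]. Speed limits (rad/s): [2.22, 2.22, 3.01, 3.01, 3.14, 3.14, 3.14].

## Interface

Orientations are given as a rotation vector (axis times angle).
In Python, from cell import readout, vision, sign_off, arm gives the robot as it stands. The module is installed in compiled form; this text tells all that it offers.
- The arm moves only by the shell command python3 -m creep 'ROWS' [FORCE]. ROWS is JSON, a list of rows, each a list of 5 numbers: the shift along the tool's x, y, z in units of 4 cm (1.0 is 4 cm), then the turn about the tool's z in units of 4 degrees (1.0 is 4 degrees), then the opening, from 0 (shut) to 1 (fully open). A call has 1 to 12 rows; each row shifts and turns the commanded pose from where the row before left it, along the tool's axes as they then stand; what a row does not reach is not made up. A row lasts 1/8 s, in which the tool goes at most 62.5 mm and 10.7 degrees, less where a joint would pass 70% of its speed; a pose out of reach is approached as far as the arm can. A call with a number of a shift or a turn outside -1 to 1 is refused whole. A call with a gripper value outside its range is refused whole. The fingers move at their own pace and stop on an object; FORCE is the grip in N (left out, the last holds). Time passes only in rows, so rows that do not move let the fingers close. It gives the time, the measured TCP pose, the force, the opening and the grip force at its end, in the units of the state.
- readout.observe(): the state, without advancing time (a new reading comes with each control period).
- vision.get_image(name): name is "scene" or "side" or "wrist"; returns a dict with "pixels" (400x640x3 uint8, blue, green, red), "z_map" (400x640 float32, m along the optical axis (not along the pixel's ray), 0 where there is no reading), "camera_matrix" (3x3 intrinsics, pixels), "position" and "rotation" of the camera in the world. Camera axes: x right, y up, looking along -z (the intrinsics and any distortion apply to the point x, -y, -z); pixel columns grow to the right and rows downward; lengths in m; the calibration is good to about 2 mm. The wrist camera is an equidistant fisheye: a pixel r from the principal point sees the ray r / f radians off the axis. A picture is of the moment at which its call begins.
- sign_off(): hands the job in; it is judged then, once.
The state is a dict: "clock": time; "joints": joint angles; "dq": joint speeds; "joint_efforts": joint torques, N m; "position": TCP position; "ee_rot": TCP orientation; "force": force on the tool from outside, world axes, zero at the start; "ft_torque": the same for the moment, N m; "width": opening from 0.0 (shut) to 1.0 (fully open); "gripper_force": force on a finger pad.
Only numpy, scipy, OpenCV 4.12 (cv2) and the standard library are available. Lean on these libraries where they do the work, as an engineer would, in place of code of your own. Each camera call takes 0.05 s, during which the arm holds its last target. There are 200 camera calls.

## Task

One of the four identical keys on the control box of the plaster vibrating table has stayed latched down. With the fingertips tap each key lightly, one after another from the leftmost to the rightmost, to feel which one does not give, and after that press the latched key gently right down and let go, so that it springs up and all four keys stand level. Never push another key down while that one is latched, and do not pick up or shift the things lying round the box.

Things in the scene. Friction and masses are not known exactly. Their poses are not given: they have to be found in the camera images.
- key_box: Control box of the plaster vibrating table, fixed to the worktop: grey housing 110 (x) x 226 (y) x 52 mm high with an aluminium top plate and four identical square grey keys in one row along its y axis, 46 mm apart. Origin: centre of its underside, on the worktop; z up, +y towards the leftmost key as the robot sees it, -x is the front, towards the robot. A round socket sticks out 18 mm at the back. The box stands up to 0.4 rad askew.
- cap_1: Cap of the leftmost key, 36 x 36 mm, flat top; at y = 69 mm, x = 0 in the box's frame. Moves with joint key_1; its origin is on the key's axis, 13 mm below its top, level with the housing's top when the key is up.
- key_1_top (a point): Centre of the top face of the leftmost key: 65 mm above the worktop (13 mm above the housing) when the key is up, 5 mm lower when it is latched.
- key_1 (a joint): Depth of the leftmost key, m: 0 up, about 0.005 latched, 0.011 pressed to its stop. Like all four: an up key gives from about 1 N, needs 0.3 N more for each mm (4.3 N at the stop), springs back by itself and does not latch.
- cap_2: Cap of the second key from the left, 36 x 36 mm, flat top; at y = 23 mm, x = 0 in the box's frame. Moves with joint key_2; its origin is on the key's axis, 13 mm below its top, level with the housing's top when the key is up.
- key_2_top (a point): Centre of the top face of the second key from the left: 65 mm above the worktop (13 mm above the housing) when the key is up, 5 mm lower when it is latched.
- key_2 (a joint): Depth of the second key from the left, m: 0 up, about 0.005 latched, 0.011 pressed to its stop. Like all four: if it is the latched one it stays still up to about 2.5 N, then gives 1 mm for each 0.3 N; pressed to a depth of 8 mm or more (4 to 5 N) its latch lets go and it springs up as the finger leaves.
- cap_3: Cap of the third key from the left, 36 x 36 mm, flat top; at y = -23 mm, x = 0 in the box's frame. Moves with joint key_3; its origin is on the key's axis, 13 mm below its top, level with the housing's top when the key is up.
- key_3_top (a point): Centre of the top face of the third key from the left: 65 mm above the worktop (13 mm above the housing) when the key is up, 5 mm lower when it is latched.
- key_3 (a joint): Depth of the third key from the left, m: 0 up, about 0.005 latched, 0.011 pressed to its stop. Behaves as described for key_1 and key_2.
- cap_4: Cap of the rightmost key, 36 x 36 mm, flat top; at y = -69 mm, x = 0 in the box's frame. Moves with joint key_4; its origin is on the key's axis, 13 mm below its top, level with the housing's top when the key is up.
- key_4_top (a point): Centre of the top face of the rightmost key: 65 mm above the worktop (13 mm above the housing) when the key is up, 5 mm lower when it is latched.
- key_4 (a joint): Depth of the rightmost key, m: 0 up, about 0.005 latched, 0.011 pressed to its stop. Behaves as described for key_1 and key_2. Any one of the four keys may be the latched one.
- sanding_block: Bystander near the box, loose: dark grey sanding block, 53 x 87 x 28 mm; origin at the centre of its underside. Leave it alone.
- wood_wedge: Bystander near the box, loose: brown wooden wedge, 55 x 46 x 22 mm; origin at the centre of its underside. Leave it alone.
- plaster_block: Bystander near the box, loose: white plaster block, 65 x 102 x 35 mm; origin at the centre of its underside. Leave it alone.
- plaster_plug: Bystander near the box, loose: small white plaster plug, 39 x 31 x 15 mm; origin at the centre of its underside. Leave it alone.

How it is judged:
On the way, in this order (a step that is already met when the one before it is completed fails the run):
1. a fingertip taps the leftmost key (contact force between the fingers and cap_1 above 0.3 N), for 0.04 s.
2. a fingertip taps the second key from the left (contact force between the fingers and cap_2 above 0.3 N), for 0.04 s.
3. a fingertip taps the third key from the left (contact force between the fingers and cap_3 above 0.3 N), for 0.04 s.
4. a fingertip taps the rightmost key (contact force between the fingers and cap_4 above 0.3 N), for 0.04 s.
5. after the four taps the latched key is released: all four keys stand up (value of joint each of key_1, key_2, key_3, key_4 below 0.0015 m), for 0.2 s.
At the end, for the whole second after the job is handed in: All four keys are up (each within 1.5 mm of its top position) and stay so (all of step 5); the robot touches nothing.
It fails at once if a second key is pushed down (past 7 mm) while another key is down (past 3 mm) ((value of joint key_1 above 0.003 m and value of joint key_2 above 0.007 m) or (value of joint key_1 above 0.003 m and value of joint key_3 above 0.007 m) or (value of joint key_1 above 0.003 m and value of joint key_4 above 0.007 m) or (value of joint key_2 above 0.003 m and value of joint key_1 above 0.007 m) or (value of joint key_2 above 0.003 m and value of joint key_3 above 0.007 m) or (value of joint key_2 above 0.003 m and value of joint key_4 above 0.007 m) or (value of joint key_3 above 0.003 m and value of joint key_1 above 0.007 m) or (value of joint key_3 above 0.003 m and value of joint key_2 above 0.007 m) or (value of joint key_3 above 0.003 m and value of joint key_4 above 0.007 m) or (value of joint key_4 above 0.003 m and value of joint key_1 above 0.007 m) or (value of joint key_4 above 0.003 m and value of joint key_2 above 0.007 m) or (value of joint key_4 above 0.003 m and value of joint key_3 above 0.007 m)).
It fails at once if the box or its keys are hit or pressed with more than 40 N (contact force between any of the fingers, the arm and key_box above 40 N).
It fails at once if one of the four bystanders is lifted (over 12 mm), or moved more than 20 mm (distance of any of sanding_block, wood_wedge, plaster_block, plaster_plug from where it was at the start of the episode above 0.02 m or height (world z) of any of sanding_block, wood_wedge, plaster_block, plaster_plug above 0.012 m).
It also fails if it takes over 51 s, if anything falls off the work surface, if the arm or the gripper's body presses on something with over 40 N, if the wrist force passes 120 N, or if a joint passes its speed limit or range.

## Working session

There is one attempt and no reset: what is moved stays moved. The work goes in short steps, Python scripts to look and compute and a shell command to move; the robot and the scene stay as the last step left them, time stands still between calls to the robot, and variables do not carry over. Pictures are saved under pics/ and viewed, at most 10 in all, crops included, and the job is handed in when it is done.

```bash
mkdir -p pics; python3 - <<'E'
from cell import readout, vision
import cv2, numpy as np
s=readout.observe(); print({k:np.round(v,3) for k,v in s.items()})
for n in("scene","side"):
    i=vision.get_image(n); cv2.imwrite(f"pics/{n}1.png",i["pixels"]); np.savez(f"{n}1.npz",**i)
    print(n,i["position"],i["rotation"],i["camera_matrix"])
E
```

```text
{'clock': np.float64(0.0), 'joints': array([-1.385,  0.435,  0.025,  1.574, -0.012,  1.134, -0.075]), 'dq': array([-0.001, -0.   , -0.001, -0.   ,  0.001, -0.001, -0.   ]), 'joint_efforts': array([ 0.0000e+00, -6.6784e+01,  9.8500e-01, -3.1446e+01, -6.1000e-02,
        4.3000e-02,  0.0000e+00]), 'position': array([0.178, 0.599, 0.226]), 'ee_rot': array([-4.520e-01, -3.109e+00,  3.000e-03]), 'force': array([-0.677, -0.594,  0.255]), 'ft_torque': array([-0.035,  0.016, -0.053]), 'gripper_force': np.float64(0.0), 'width': np.float64(0.999)}
scene [-0.0197168  -0.79758949  0.62758729] [ 1.04005799 -0.36986316 -0.57059775] [[510.37718944   0.         324.87772385]
 [  0.         510.37718944 202.17367761]
 [  0.           0.           1.        ]]
side [ 0.37187375 -0.66855897  0.72391052] [ 0.83555492 -0.13514387 -0.34578553] [[433.2668435    0.         315.41684012]
 [  0.         433.2668435  206.20845764]
 [  0.           0.           1.        ]]
```

View pics/scene1.png

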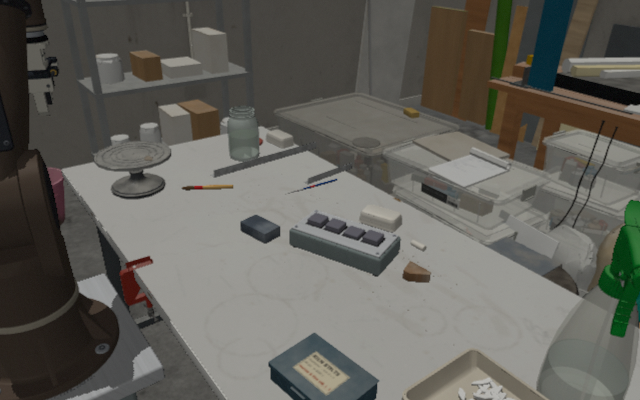

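View pics/side1.png

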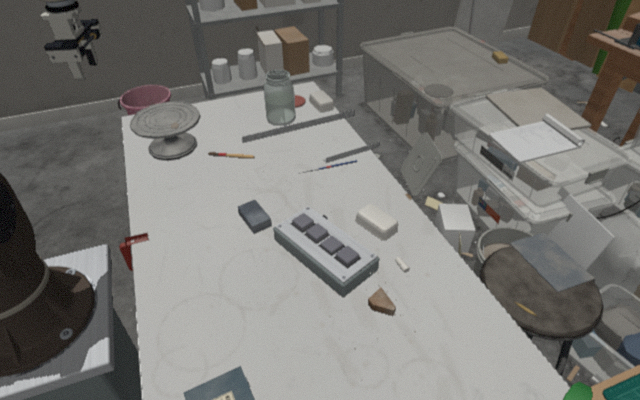

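The box is at about (275–378, 208–290) in the side view. Its keys are near (303,222), (318,233), (333,244) and (348,255), and the bystanders lie close round it. Next I turn depth into points.

```bash
cat > h.py <<'E'
import numpy as np, cv2
from scipy.spatial.transform import Rotation as R
def cloud(i):
    K=i["camera_matrix"]; z=i["z_map"]; v,u=np.indices(z.shape)
    p=np.dstack([(u-K[0,2])/K[0,0]*z,-(v-K[1,2])/K[1,1]*z,-z])
    return p@R.from_rotvec(i["rotation"]).as_matrix().T+i["position"]
def ray(i,u,v,h):
    K=i["camera_matrix"]; d=R.from_rotvec(i["rotation"]).apply([(u-K[0,2])/K[0,0],-(v-K[1,2])/K[1,1],-1])
    p=np.asarray(i["position"]); return p+d*(h-p[2])/d[2]
E
python3 - <<'E'
from h import *
for n,bx in(("side",(285,205,375,275)),("scene",(295,205,400,255))):
    i=np.load(f"{n}1.npz"); P=cloud(i); g=i["pixels"].astype(int)
    x0,y0,x1,y1=bx
    sub=g[y0:y1,x0:x1]; pz=P[y0:y1,x0:x1]
    box=(pz[...,2]>0.04)&(pz[...,2]<0.09)
    print(n,"heights",np.histogram(pz[...,2],bins=np.arange(-.01,.09,.005))[0])
    m=(box&(sub.max(2)<115)).astype(np.uint8)
    m2=cv2.erode(m,np.ones((2,2)))
    k,l,st,c=cv2.connectedComponentsWithStats(m2,connectivity=4)
    for j in range(1,k):
        if st[j,4]<25: continue
        q=pz[l==j]; print(c[j]+[x0,y0],st[j],"mean",np.round(np.median(q,0),4),"z90",np.percentile(q[:,2],[50,75,90]).round(4))
    q=pz[(pz[...,2]>.045)&(pz[...,2]<.058)]
    r=cv2.minAreaRect((q[:,:2]*1000).astype(np.float32)); print(r)
    for nm,lo,hi in(("low",.008,.042),):
        m=((P[...,2]>lo)&(P[...,2]<hi)&(np.abs(P[...,0]-.55)<.25)&(np.abs(P[...,1]-0)<.35)).astype(np.uint8)
        k,l,st,c=cv2.connectedComponentsWithStats(m)
        for j in range(1,k):
            if st[j,4]>40: q=P[l==j]; print(nm,c[j].round(),st[j,4],np.percentile(q,[2,98],axis=0).round(3).tolist())
    cv2.imwrite(f"pics/{n}crop.png",cv2.resize(g[y0-15:y1+25,x0-15:x1+15].astype(np.uint8),None,fx=5,fy=5,interpolation=cv2.INTER_CUBIC))
E
```

```text
side heights [  16 1709  125   68   75   94  100  126  286   97  185 1181 1257  325
  617   16    0    0    0]
[310.55251142 231.456621  ] [  8  16  36  22 219] mean [ 0.584  -0.0358  0.0567] z90 [0.0567 0.0602 0.0618]
[333.35955056 249.34831461] [36 40 24 10 89] mean [ 0.6117 -0.1044  0.0546] z90 [0.0546 0.0567 0.0579]
[348.22222222 260.85470085] [ 52  50  23  13 117] mean [ 0.6236 -0.1462  0.0569] z90 [0.0569 0.0605 0.062 ]
[364.42222222 269.24444444] [73 59 15 11 45] mean [ 0.6537 -0.1671  0.0435] z90 [0.0435 0.0456 0.0463]
((603.7861328125, -70.17120361328125), (105.2437973022461, 220.50186157226562), 21.791521072387695)
low [335. 156.] 62 [[0.738, 0.255, 0.008], [0.799, 0.264, 0.019]]
low [254. 215.] 652 [[0.461, 0.058, 0.009], [0.52, 0.141, 0.028]]
low [377. 221.] 910 [[0.718, -0.075, 0.009], [0.786, 0.013, 0.035]]
low [326. 268.] 1102 [[0.517, -0.19, 0.009], [0.687, 0.005, 0.042]]
low [402. 264.] 99 [[0.741, -0.175, 0.008], [0.757, -0.139, 0.015]]
low [382. 302.] 439 [[0.638, -0.26, 0.009], [0.677, -0.208, 0.023]]
low [227. 387.] 1249 [[0.303, -0.334, 0.034], [0.375, -0.28, 0.
[... 303 characters left out ...]
57] z90 [0.0457 0.0471 0.0481]
[391.78082192 246.71232877] [88 33 17 17 73] mean [ 0.6533 -0.1634  0.0454] z90 [0.0454 0.0466 0.0474]
((600.881103515625, -66.640625), (109.40826416015625, 223.02490234375), 22.05836296081543)
low [315. 177.] 70 [[0.737, 0.258, 0.008], [0.797, 0.268, 0.023]]
low [381. 217.] 770 [[0.715, -0.071, 0.009], [0.783, 0.014, 0.037]]
low [260. 228.] 673 [[0.458, 0.061, 0.009], [0.517, 0.145, 0.03]]
low [343. 254.] 1438 [[0.514, -0.186, 0.009], [0.677, 0.012, 0.041]]
low [418. 244.] 80 [[0.739, -0.171, 0.008], [0.753, -0.137, 0.016]]
low [415. 272.] 369 [[0.636, -0.256, 0.009], [0.676, -0.206, 0.024]]
low [313. 356.] 1618 [[0.301, -0.349, 0.036], [0.375, -0.277, 0.041]]
```

View pics/sidecrop.png

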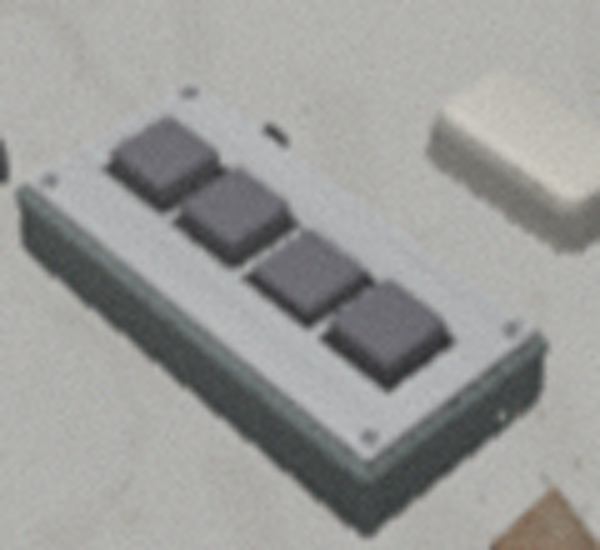

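The crop shows four keys. The third, at about (312,262) in the crop, looks lower than the rest. First I turn the tool so it is narrow along the row and shut the fingers, then I compute the key points.

```bash
python3 -m creep '[[0,0,0,1,0],[0,0,0,1,0],[0,0,0,1,0],[0,0,0,1,0],[0,0,0,1,0],[0,0,0,1,0],[0,0,0,1,0],[0,0,0,1,0],[0,0,0,1,0],[0,0,0,1,0],[0,0,0,1,0],[0,0,0,1,0]]' 10
cat > nav.py <<'E'
from h import *
import sys
from cell import readout
def keys():
    i=np.load("side1.npz")
    return np.array([ray(i,270+u/5,190+v/5,h) for u,v,h in((168,153,.065),(240,207,.065),(312,262,.060),(390,318,.065))])
if __name__=="__main__":
    t=np.array([float(a) for a in sys.argv[1:4]]); s=readout.observe(); r=R.from_rotvec(s["ee_rot"])
    M=r.as_matrix(); print("pos",s["position"].round(4),"tool y deg",np.degrees(np.arctan2(M[1,1],M[0,1])).round(2),"tilt",M[:,2].round(3))
    print("units",((r.inv().apply(t-s["position"]))/.04).round(3),"F",s["force"].round(2),"t",s["clock"])
E
python3 - <<'E'
from nav import *
k=keys(); print(k.round(4)); d=k[0]-k[3]; print(np.degrees(np.arctan2(-d[0],d[1])), np.linalg.norm(d[:2]), k.mean(0))
i=np.load("scene1.npz")
E
python3 nav.py 0.576 -0.004 0.2
```

```text
clock: 1.6
position: [0.1779, 0.5988, 0.2263]
ee_rot: [1.68, 2.654, -0.001]
force: [0.3, 0.0, -0.2]
width: 0.004
gripper_force: 0.0
[[ 0.58   -0.0089  0.065 ]
 [ 0.5975 -0.0519  0.065 ]
 [ 0.6158 -0.0888  0.06  ]
 [ 0.6315 -0.1337  0.065 ]]
22.431689827797967 0.13505693179145734 [ 0.60619369 -0.07081303  0.06375   ]
pos [0.1779 0.5988 0.2263] tool y deg 25.32 tilt [-0.    -0.001 -1.   ]
units [-17.878   2.552   0.669] F [ 0.33  0.02 -0.19] t 1.6
```

```bash
python3 -m creep '[[0,0,0,0.8,0],[-1,0.14,0,0,0],[-1,0.14,0,0,0],[-1,0.14,0,0,0],[-1,0.14,0,0,0],[-1,0.14,0,0,0],[-1,0.14,0,0,0],[-1,0.14,0,0,0],[-1,0.14,0,0,0],[-1,0.14,0,0,0],[-1,0.14,0,0,0],[-1,0.14,0,0,0]]'; python3 nav.py 0.578 -0.006 0.18
```

```text
clock: 3.1
position: [0.402, 0.2139, 0.2266]
ee_rot: [-1.751, -2.608, 0.0]
force: [-0.2, 0.1, -0.9]
width: 0.01
gripper_force: 0.0
pos [0.402  0.2139 0.2266] tool y deg 22.26 tilt [-0. -0. -1.]
units [-6.755  1.991  1.165] F [-0.24  0.13 -0.89] t 3.1
```

```bash
python3 -m creep '[[-1,0.3,0,0,0],[-1,0.3,0.1,0,0],[-1,0.3,0.2,0,0],[-1,0.3,0.2,0,0],[-1,0.3,0.2,0,0],[-1,0.3,0.2,0,0],[-0.3,0,0.2,0,0],[0,0,0,0,0],[0,0,0,0,0],[0,0,0,0,0]]'; python3 nav.py 0.578 -0.006 0.085
python3 - <<'E'
from cell import vision
import cv2,numpy as np
for n in("wrist","side"):
    i=vision.get_image(n); cv2.imwrite(f"pics/{n}2.png",i["pixels"]); np.savez(f"{n}2.npz",**i)
E
```

```text
clock: 4.35
position: [0.5634, 0.0107, 0.1831]
ee_rot: [-1.748, -2.61, -0.001]
force: [0.2, -0.8, 0.7]
width: 0.006
gripper_force: 0.0
pos [0.5634 0.0107 0.1831] tool y deg 22.36 tilt [ 0.     0.001 -1.   ]
units [-0.526  0.177  2.452] F [ 0.22 -0.78  0.69] t 4.35
```

View pics/wrist2.png

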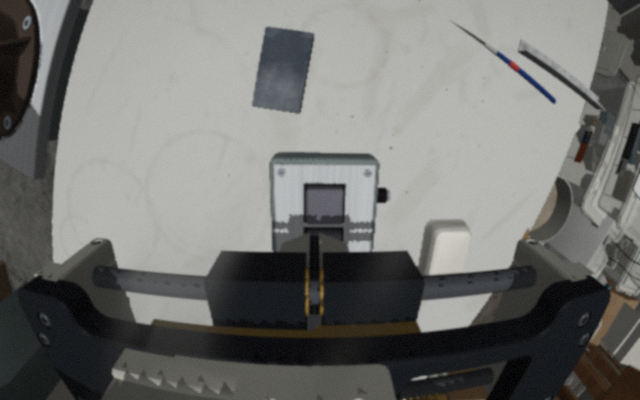

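The wrist view shows key 1 at about (326,198), with part of the next cap at about (324,233) by the fingers. I cast a fisheye ray to check it.

```bash
python3 - <<'E'
from h import *
i=np.load("wrist2.npz"); K=i["camera_matrix"]; print(K, i["position"], i["rotation"])
def fr(u,v,h):
    x,y=(u-K[0,2])/K[0,0],(v-K[1,2])/K[1,1]; t=np.hypot(x,y)
    d=R.from_rotvec(i["rotation"]).apply([np.sin(t)*x/t,-np.sin(t)*y/t,-np.cos(t)])
    p=i["position"]; return p+d*(h-p[2])/d[2]
print("key1 ctr",fr(325,198,.065).round(4))
for u,v in((282,173),(368,173)): print("screw",fr(u,v,.052).round(4))
for u,v in((272,155),(379,155)): print("corner",fr(u,v,.052).round(4))
c=i["pixels"][140:260,240:420]; cv2.imwrite("pics/w2c.png",cv2.resize(c,None,fx=4,fy=4,interpolation=cv2.INTER_CUBIC))
E
```

```text
[[309.70691629   0.         313.9440361 ]
 [  0.         309.70691629 196.61285884]
 [  0.           0.           1.        ]] [0.53200694 0.08591536 0.34166404] [-0.30361608 -0.06001521  0.38689089]
key1 ctr [0.5755 0.0073 0.065 ]
screw [0.5295 0.0112 0.052 ]
screw [0.6063 0.043  0.052 ]
corner [0.5142 0.0241 0.052 ]
corner [0.6088 0.0634 0.052 ]
```

View pics/w2c.png

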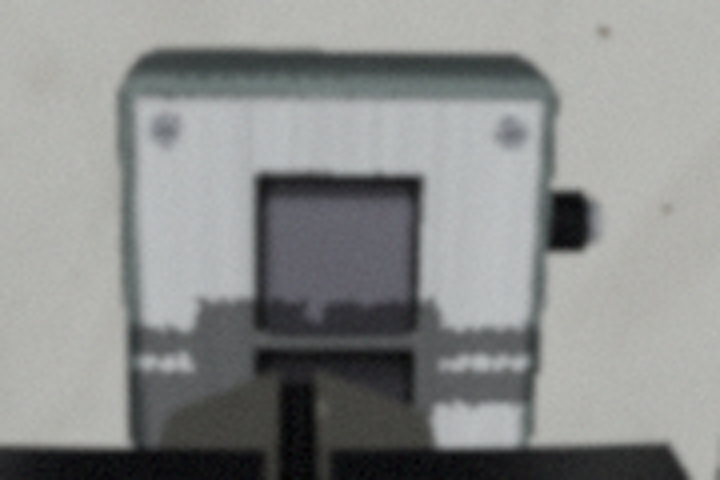

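```bash
python3 -m creep '[[-0.45,0.18,0,0,0],[0,0,0.7,0,0],[0,0,0.7,0,0],[0,0,0.6,0,0],[0,0,0.4,0,0],[0,0,0.3,0,0],[0,0,0,0,0],[0,0,0,0,0]]'; python3 nav.py 0.577 -0.003 0.063
python3 - <<'E'
from cell import vision
import cv2,numpy as np
i=vision.get_image("side"); np.savez("side3.npz",**i)
a=cv2.resize(i["pixels"][150:290,250:400],None,fx=4,fy=4,interpolation=cv2.INTER_CUBIC)
cv2.imwrite("pics/s3.png",a)
E
```

```text
clock: 5.45
position: [0.5777, -0.0048, 0.0754]
ee_rot: [1.751, 2.608, 0.001]
force: [0.6, -0.7, 0.2]
width: 0.006
gripper_force: 0.0
pos [ 0.5777 -0.0048  0.0754] tool y deg 22.24 tilt [ 0.001  0.    -1.   ]
units [ 0.049 -0.     0.31 ] F [ 0.64 -0.65  0.15] t 5.45
```

View pics/s3.png

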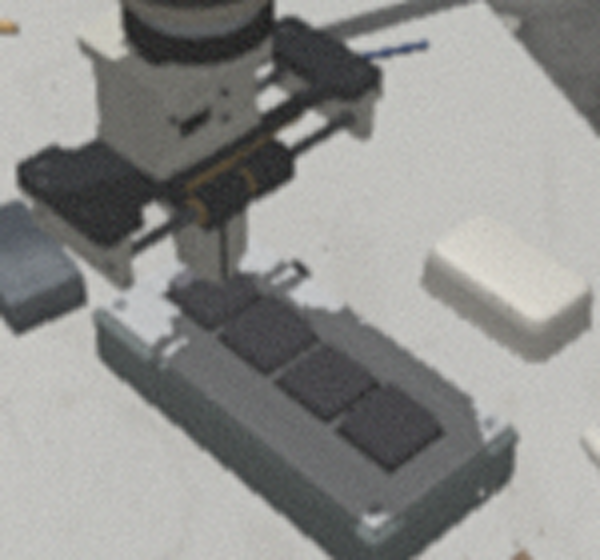

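The fingertip is over key 1, at about (220,280) in the crop, so I go ahead with the tap.

```bash
python3 -m creep '[[0.04,0,0.2,0,0],[0,0,0.05,0,0],[0,0,0,0,0],[0,0,0,0,0]]'; python3 -m creep '[[0,0,0.05,0,0],[0,0,0,0,0],[0,0,0,0,0]]'
```

```text
clock: 6.0
position: [0.5766, -0.0031, 0.0648]
ee_rot: [-1.751, -2.608, -0.0]
force: [0.0, -0.1, 1.1]
width: 0.005
gripper_force: 0.6
clock: 6.38
position: [0.5767, -0.0032, 0.0628]
ee_rot: [1.751, 2.608, 0.0]
force: [1.6, 0.8, 2.7]
width: 0.002
gripper_force: 0.9
```

Contact came at about 64.8 mm and the key gave, so key 1 is up. On to key 2.

```bash
python3 -m creep '[[0,0,-0.35,0,0],[-0.55,0,0,0,0],[-0.6,0,0,0,0],[0,0,0,0,0],[0,0,0.2,0,0],[0,0,0.1,0,0],[0,0,0,0,0],[0,0,0,0,0]]'; python3 -m creep '[[0,0,0.05,0,0],[0,0,0,0,0],[0,0,0,0,0]]'
```

```text
clock: 7.38
position: [0.5938, -0.0453, 0.0647]
ee_rot: [-1.75, -2.608, -0.0]
force: [-0.8, 0.0, 1.7]
width: 0.004
gripper_force: 0.6
clock: 7.75
position: [0.5941, -0.0457, 0.0628]
ee_rot: [1.751, 2.608, 0.0]
force: [0.6, 0.8, 1.4]
width: 0.006
gripper_force: 0.9
```

```bash
python3 -m creep '[[0,0,-0.35,0,0],[-0.55,0,0,0,0],[-0.6,0,0,0,0],[0,0,0,0,0],[0,0,0.2,0,0],[0,0,0.1,0,0],[0,0,0,0,0],[0,0,0,0,0]]'; python3 -m creep '[[0,0,0.05,0,0],[0,0,0,0,0],[0,0,0,0,0]]'
```

```text
clock: 8.75
position: [0.6113, -0.088, 0.0647]
ee_rot: [-1.75, -2.609, 0.0]
force: [0.2, -0.5, -0.2]
width: 0.004
gripper_force: 0.0
clock: 9.12
position: [0.6114, -0.0884, 0.0627]
ee_rot: [1.751, 2.608, 0.0]
force: [-0.7, 1.0, -0.6]
width: 0.008
gripper_force: 0.0
```

No contact at 62.7 mm, so key 3 sits lower. I keep going in small steps.

```bash
python3 -m creep '[[0,0,0.05,0,0],[0,0,0,0,0],[0,0,0,0,0]]';python3 -m creep '[[0,0,0.03,0,0],[0,0,0,0,0],[0,0,0,0,0]]'
```

```text
clock: 9.5
position: [0.6114, -0.0884, 0.0607]
ee_rot: [1.751, 2.608, 0.0]
force: [0.6, 0.1, 0.2]
width: 0.003
gripper_force: 0.2
clock: 9.88
position: [0.6115, -0.0884, 0.0596]
ee_rot: [1.751, 2.608, 0.0]
force: [0.1, 0.3, 3.6]
width: 0.009
gripper_force: 1.4
```

```bash
python3 -c "
from cell import readout
s=readout.observe();print(s['position'],s['force'],s['gripper_force'])"
```

```text
[ 0.61145474 -0.08838042  0.0596257 ] [0.14885612 0.32569128 3.62630109] 1.3719522309838794
```

Key 3 resists with about 3 N at a depth of about 5 mm, so it is the latched one. Now I tap key 4.

```bash
python3 -m creep '[[0,0,-0.43,0,0],[-0.55,0,0,0,0],[-0.6,0,0,0,0],[0,0,0,0,0],[0,0,0.2,0,0],[0,0,0.1,0,0],[0,0,0,0,0],[0,0,0,0,0]]'; python3 -m creep '[[0,0,0.05,0,0],[0,0,0,0,0],[0,0,0,0,0]]'
```

```text
clock: 10.88
position: [0.6287, -0.1304, 0.0647]
ee_rot: [-1.75, -2.608, -0.0]
force: [0.2, 0.0, 1.5]
width: 0.002
gripper_force: 0.6
clock: 11.25
position: [0.629, -0.1307, 0.0628]
ee_rot: [1.751, 2.608, 0.001]
force: [0.5, 1.6, 1.5]
width: 0.005
gripper_force: 0.9
```

Key 4 is up. I go back to key 3 and press it to a depth of about 10 mm, then lift away.

```bash
python3 -m creep '[[0,0,-0.35,0,0],[0.55,0,0,0,0],[0.6,0,0,0,0],[0,0,0,0,0],[0,0,0.2,0,0],[0,0,0.18,0,0],[0,0,0.06,0,0],[0,0,0.06,0,0],[0,0,0.04,0,0],[0,0,0,0,0],[0,0,0,0,0]]'
```

```text
clock: 12.62
position: [0.6113, -0.089, 0.0552]
ee_rot: [-1.752, -2.607, 0.0]
force: [-2.1, 0.4, 5.0]
width: 0.006
gripper_force: 2.4
```

```bash
python3 -m creep '[[0,0,-0.1,0,0],[0,0,-0.2,0,0],[0,0,-0.5,0,0],[0,0,-0.8,0,0],[0,0,-1,0,0],[0.8,0,-1,0,0],[1,0,0,0,0],[1,0,0,0,0],[1,0,0,0,0],[1,0,0,0,0],[1,0,0,0,0],[0,0,0,0,0]]'
python3 - <<'E'
from nav import *
from cell import vision
i=vision.get_image("side"); P=cloud(i); k=keys(); K=i["camera_matrix"]
for q in k:
    d=R.from_rotvec(i["rotation"]).inv().apply(np.r_[q[:2],.065]-i["position"]); u=int(K[0,2]+K[0,0]*d[0]/-d[2]); v=int(K[1,2]-K[1,1]*d[1]/-d[2])
    print(u,v,np.median(P[v-2:v+3,u-2:u+3,2]).round(4))
cv2.imwrite("pics/s4.png",cv2.resize(i["pixels"][190:300,260:400],None,fx=5,fy=5,interpolation=cv2.INTER_CUBIC))
E
```

```text
clock: 14.12
position: [0.5222, 0.1301, 0.1992]
ee_rot: [-1.743, -2.612, -0.001]
force: [0.2, -0.6, -0.3]
width: 0.006
gripper_force: 0.0
303 220 0.0629
318 231 0.0633
332 240 0.0633
348 253 0.0633
```

View pics/s4.png

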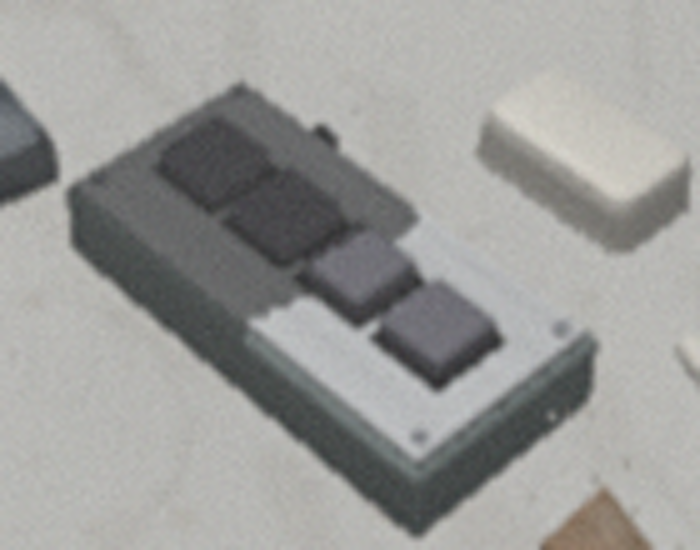

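All four key tops measure level at about 63 mm. Key 3, at about (362,270), now stands as high as its neighbours, and the arm is clear.

```bash
python3 -c "
from cell import sign_off
print(sign_off())"
```

```text
the job is handed in; nothing more can be done
None
```

I tapped the four keys from left to right, found the third one latched, and pressed it to about 10 mm so it sprang up; all four then measured level and I handed the job in with the arm clear (no verdict came back).

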